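# Release a purge nipple from its tilted quick coupling

### The job

On the tilted bracket a hollow steel nipple is locked in a quick coupling and threaded over the coupling's fixed lance. Push the coupling's sprung sleeve back down its barrel to unlock the nipple, draw the nipple off the open end of the lance and let the sleeve spring fully forward again. Then stand the nipple upright on its flanged end in the empty half of the tray, setting it down rather than dropping it, and leave the other things on the table and in the tray where they are.

Things in the scene. Friction and masses are not known exactly. Their poses are not given: they have to be found in the camera images.
- coupler: Fixed quick coupling on a grey bracket (base 150 x 130 mm). Origin at its root, about 75 mm above the table; z axis = the coupling's axis out of the mouth, 35 degrees from vertical, leaning to its own -x side (roughly to the robot); y axis level. Along z in mm: barrel (34 dia.) 0 to 40, where the nipple's foot sits; sleeve 28 to 72 when forward; lance tip at 124.
- lance_tip (a point): Free tip of the fixed lance, a plain steel rod, 10 mm diameter, on the coupling's axis, 84 mm beyond the barrel's end; the nipple is threaded over it, 12 mm of it showing, and must be drawn 84 mm along the axis to come off.
- sleeve (a joint): Sliding of the steel sleeve on the axis, m: 0 = fully forward (locked), grows as it is pushed back towards the bracket, 0.018 = fully back. A spring drives it forward: 5 N at 0, 11 N at 0.018, no detent. Four catches in it hold the nipple's flange and are open from about 8 mm back. From fully back the sleeve may follow the nipple forward: after 9 mm of rise the nipple is past the catches.
- sleeve_face (a point): Centre of the sleeve's front face (moves with it). Round steel collar, 44 mm long, 60 mm outside, 66 mm rim over the front 10 mm; the front face is a flat ring, 37 mm inside and 66 mm outside diameter. Fingers straddling the nipple's stem can press on the ring with their tips and close on the stem while still pressing.
- nipple_center (a point): Centre of the loose hollow steel nipple, 36 mm from its foot, on its axis. 72 mm long, round, about 0.16 kg, bore 13 mm right through. Diameters, from the foot: flange 30 mm, 0 to 4 mm; neck 21 mm, 4 to 12 mm; stem 27 mm, 12 to 64 mm (to be gripped); end 21 mm, 64 to 72 mm.
- nipple: The same nipple: origin at the centre of its foot (the flanged end), z towards its other end. At the start the foot is 40 mm along the coupling's axis from the coupling's origin.
- tray_half (a point): Centre of the floor of the empty half of a shallow fixed aluminium tray, 180 x 260 mm, walls and divider 14 mm high, 3 mm thick, floor 3 mm thick (this point is on the floor, 3 mm above the table). The divider runs along the tray's x axis; the empty half, on the tray's -y side, is 174 mm along x by 125 mm along y inside.
- nozzle: copper nozzle cup, 38 mm wide, 58 mm tall, standing in the occupied half of the tray; origin under its centre
- collar: steel ring, 56 mm outside, 22 mm thick, lying in the occupied half of the tray; origin under its centre
- spray: grey can, 56 mm wide, 140 mm tall, behind the bracket; origin under its centre
- wrench: wrench, 130 mm long, lying behind the bracket; origin under its centre
- square: red magnetic welding square, 100 mm long, 100 mm tall, at the left; origin under its centre
- cup: open steel cup, 70 mm wide, 80 mm tall, at the right; origin under its centre
Not all that is in view belongs to the job. Leave any pink or yellow look-alike of the part that bears coupler alone.

How it is judged:
By the outcome, as a careful person would: the job done as asked, in the order asked, and still so for the second after the job is handed in, with the robot touching nothing.
It also fails if it takes over 45 s, if anything falls off the work surface, if the arm or the gripper's body presses on something with over 40 N, if the wrist force passes 120 N, or if a joint passes its speed limit or range.

### The arm

A 6-joint arm with a two-finger parallel gripper is mounted at the origin on the work surface. World frame = base frame: x ahead of the robot, y to its left, z up, the work surface at z = 0. Lengths are in m, angles in rad, forces in N, time in s.
With the tool pointing down it reaches from about 0.325 to 0.875 m from the base axis. Payload 4.4 kg.
Tool frame: the origin (TCP) lies midway between the tips of the shut fingers; the grasp point (between the pads) lies 19 mm behind it; z points along the fingers, y is the line along which they close (so a half turn about z gives the same grasp; the last joint's range is limited). The gripper opens to 85 mm and grips with 20 to 120 N. Pads are 22 mm wide; open, the fingers measure 114 mm over their backs; the gripper's body (76 mm by 85 mm) begins 54 mm behind the grasp point. The pads swing forward as they close: fully open they stand 13 mm farther back than shut.
Start: joints at [1.101, 0.207, 1.542, -0, 1.393, -0.15], TCP at [0.18, 0.546, 0.231] pointing down, gripper open.
Joint ranges: [-2.73, 2.73], [-0.86, 2.22], [0.23, 2.46], [-1.11, 4.25], [0.08, 2.63], [-2.82, 2.82]. Speed limits (rad/s): [2.79, 2.79, 3.14, 3.14, 3.14, 3.14].

### API

Orientations are given as a rotation vector (axis times angle).
In Python, from workcell import monitor, vision, sign_off gives the robot as it stands.
- The arm moves only by the tool servo_tool, never from a script. Its argument "deltas" is a list of rows, each a list of 3 entries, a list of its own where there are three numbers: the turn, a rotation vector about the tool's x, y, z normalised to -1 to 1, where 1 is 5 degrees, then the shift along the tool's x, y, z normalised to -1 to 1, where 1 is 0.06 m, then the gripper command: -1 is fully open, 1 is shut, values between are in proportion. In form: [[[ax, ay, az], [x, y, z], grip], ...]. A call has 1 to 20 rows; each row shifts and turns the commanded pose from where the row before left it, along the tool's axes as they then stand; what a row does not reach is not made up. A row lasts 1/8 s, in which the tool goes at most 62.5 mm and 10.7 degrees, less where a joint would pass 70% of its speed; a pose out of reach is approached as far as the arm can. A call with a number of a shift or a turn outside -1 to 1 is refused whole. A call with a gripper value outside its range is refused whole. The fingers move at their own pace and stop on an object; the grip force is fixed at half the most. Time passes only in rows, so rows that do not move let the fingers close. It gives the time, the measured TCP pose, the force, the opening and the grip force at its end, in the units of the state.
- monitor.observe(): the state, without advancing time (a new reading comes with each control period).
- vision.camera(name): name is "scene" or "top"; returns the picture (400x640x3 uint8, red, green, blue); there is no depth.
- vision.get_calibration(name): a dict with "vfov" (degrees; the focal length in pixels is half the picture's height over the tangent of half this angle, whatever the lens; pixels are square), "cx", "cy" (the principal point, pixels), "xyz" and "rotation" of the camera in the world. Camera axes: x right, y up, looking along -z (the intrinsics and any distortion apply to the point x, -y, -z); pixel columns grow to the right and rows downward; lengths in m; the calibration is good to about 2 mm. A picture is of the moment at which its call begins. get_calibration takes no time and is no camera call.
- sign_off(): hands the job in; it is judged then, once.
Trained networks look in the newest picture that a camera, given by its name, has taken for a name from the list of things; names that differ only in an ending like _2 or _b are one class to them, and where a whole thing is asked for, a point or a joint stands for the part that bears it (a point fixed in the world has none). Each returns a list of dicts, best first, with "p" (0 to 1); they miss things now and then, are a little off and sometimes report something else, mostly with a low value. They report only what shows in the picture. A call takes as long as a camera call. They do not tell look-alikes from the thing itself.
- vision.silhouettes(camera, query): "region" (400x640 bool, what is visible of it) and "extent" ([left, top, right, bottom] in pixels, round what is visible of it).
The state is a dict: "time_s": time; "joint_positions": joint angles; "qd": joint speeds; "joint_efforts": joint torques, N m; "eef_pos": TCP position; "ee_rot": TCP orientation; "contact_force": force on the tool from outside, world axes, zero at the start; "ft_torque": the same for the moment, N m; "width": finger opening in m; "gripper_force": force on a finger pad.
Only numpy, scipy, OpenCV 4.12 (cv2) and the standard library are available. Lean on these libraries where they do the work, as an engineer would, in place of code of your own. Each camera call takes 0.05 s, during which the arm holds its last target. There are 200 camera calls.

## Working session

There is one attempt and no reset: what is moved stays moved. The work goes in short steps, Python scripts to look and compute and a tool call to move; the robot and the scene stay as the last step left them, time stands still between calls to the robot, and variables do not carry over. Pictures are saved under pics/ and viewed, at most 10 in all, crops included, and the job is handed in when it is done.

Besides the shell and the picture viewer there is one more tool, called as a command line: name --argument value ..., lists and objects as JSON in quotes. servo_tool: Moves the arm, as the interface text tells. Its arguments: {"type":"object","properties":{"deltas":{"type":"array","items":{"type":"array"}}},"required":["deltas"]}

```bash
mkdir -p pics; ls; python3 - <<'E'
from workcell import monitor, vision
import cv2
for n in ("scene","top"):
    im=vision.camera(n); cv2.imwrite(f"pics/{n}0.png",im[:,:,::-1]); c=vision.get_calibration(n); print(n,c)
    for q in ("coupler","nipple","sleeve","tray_half","nozzle","collar"):
        try:
            for d in vision.silhouettes(n,q)[:4]: print(q,round(d["p"],2),d["extent"])
        except Exception as e: print(q,e)
print(monitor.observe())
E
```

```text
pics
scene {'vfov': 51.081648999771325, 'cx': 320.5333860798127, 'cy': 200.06561409853722, 'xyz': array([ 1.70128479, -0.46578975,  0.90497727]), 'rotation': array([0.89723392, 0.59946775, 1.09045543])}
coupler 0.96 [349.5, 208.2, 368.0, 244.6]
coupler 0.67 [374.4, 185.1, 393.6, 210.0]
coupler 0.63 [294.7, 178.6, 311.1, 201.1]
coupler 0.49 [365.3, 161.0, 382.7, 180.2]
nipple 0.69 [277.7, 239.9, 289.5, 255.6]
nipple 0.4 [373.4, 180.0, 384.6, 189.8]
sleeve 0.62 [348.6, 223.6, 367.4, 239.0]
sleeve 0.58 [292.1, 174.6, 308.7, 190.8]
sleeve 0.52 [367.6, 160.2, 379.9, 169.4]
sleeve 0.5 [373.1, 179.1, 384.9, 186.4]
tray_half 0.8 [211.7, 226.0, 298.2, 275.9]
tray_half 0.56 [412.9, 179.6, 439.3, 202.3]
tray_half 0.24 [269.7, 232.1, 287.0, 243.7]
nozzle 0.76 [275.9, 238.5, 291.0, 254.2]
collar 0.75 [375.9, 175.6, 391.7, 208.7]
collar 0.47 [268.8, 230.8, 286.5, 245.6]
top {'vfov': 44.22807858084085, 'cx': 322.81550275707684, 'cy': 194.12214361801898, 'xyz': array([ 2.39407740e-01, -3.61154514e-04,  1.53005934e+00]), 'rotation': array([ 0.16539535, -0.16696864, -1.62003967])}
coupler 0.94 [197.4,
[... 487 characters left out ...]
': 0.7, 'joint_positions': array([ 1.10148701e+00,  2.06533481e-01,  1.54148666e+00,  4.60485570e-06,
        1.39350236e+00, -1.50474087e-01]), 'qd': array([-1.57950013e-03, -8.85409056e-05,  1.17351060e-03, -6.21678099e-04,
       -3.91096079e-03,  3.56318675e-04]), 'joint_efforts': array([-1.40051670e-03, -3.82897174e+01, -2.91904646e+01, -2.78541829e-04,
        4.66317524e-04, -4.80176965e-06]), 'eef_pos': array([0.18024035, 0.54603255, 0.23132583]), 'ee_rot': array([4.98705123e-01, 3.10173988e+00, 1.07117405e-04]), 'contact_force': array([0.54846238, 0.36358427, 0.53707661]), 'ft_torque': array([ 0.00083984, -0.05407855,  0.02041884]), 'gripper_force': 0.0, 'width': 0.0852945314637561}
```

View pics/scene0.png

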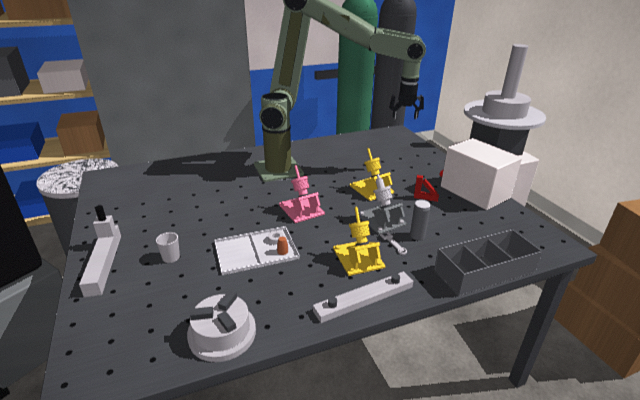

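View pics/top0.png

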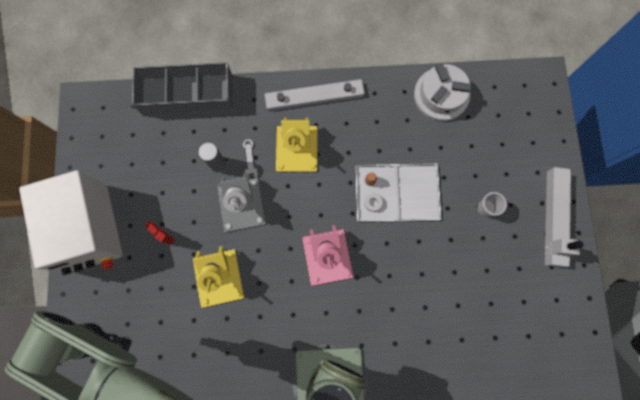

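Scene shows candidates: grey coupler (383,195), yellow (372,172) and (358,238), pink (300,187); in top: grey (238,205), yellow (297,142), (215,278), pink (328,257). The grey one is the job; tray empty half is the right one in top (420,192). Close crop to check.

```bash
cat > h.py <<'E'
import numpy as np, cv2
from scipy.spatial.transform import Rotation as R
from workcell import vision
def proj(n,P):
    c=vision.get_calibration(n); f=200/np.tan(np.radians(c["vfov"])/2)
    p=(np.atleast_2d(P)-c["xyz"])@R.from_rotvec(c["rotation"]).as_matrix()
    return np.c_[c["cx"]+f*p[:,0]/-p[:,2], c["cy"]-f*p[:,1]/-p[:,2]]
def ray(n,uv,z):
    c=vision.get_calibration(n); f=200/np.tan(np.radians(c["vfov"])/2)
    d=R.from_rotvec(c["rotation"]).apply([(uv[0]-c["cx"])/f,-(uv[1]-c["cy"])/f,-1]); o=c["xyz"]
    return o+d*(z-o[2])/d[2]
E
python3 - <<'E'
from h import *
from workcell import monitor
s=monitor.observe()["eef_pos"]
for n in("scene","top"): print(n,proj(n,[s,[0,0,0],[0.5,-.2,0]]),list(vision.get_calibration(n)))
a=cv2.imread("pics/scene0.png")[165:245,345:425]; b=cv2.imread("pics/top0.png")[165:245,200:280]
r=lambda x:cv2.resize(x,(400,400) if 0 else (400,400),interpolation=cv2.INTER_NEAREST)
cv2.imwrite("pics/crop0.png",np.hstack([r(a),r(b)]))
print(ray("top",(420,192),.003))
E
```

```text
scene [[404.80040061 120.30902711]
 [278.27049181 168.47574629]
 [264.57822324 237.08455865]] ['vfov', 'cx', 'cy', 'xyz', 'rotation']
top [[112.45696846 334.84006821]
 [329.70976828 382.18503028]
 [383.80298317 211.07407534]] ['vfov', 'cx', 'cy', 'xyz', 'rotation']
[ 0.55427822 -0.3191563   0.003     ]
```

View pics/crop0.png

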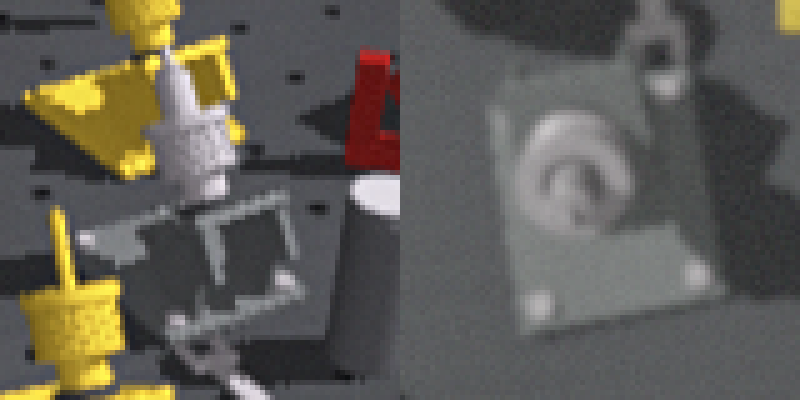

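The crop shows the grey coupling with the nipple and thin lance tip at scene ≈(378,175), sleeve rim ≈(383,190); in top the rim ring is centred ≈(234.8,199.4), base front corners ≈(224,232) and (265.5,223.5). Fit the pose.

```bash
cat >> h.py <<'E'
def frame(p):
    x,y,z,yaw=p[:4]
    return R.from_euler("z",yaw)*R.from_euler("y",-35,degrees=True), np.array([x,y,z])
def pt(p,L): 
    r,o=frame(p); return o+r.apply(np.asarray(L,float))
def ring(p,z,d,n=40):
    t=np.linspace(0,2*np.pi,n); return pt(p,np.c_[d/2*np.cos(t),d/2*np.sin(t),0*t+z])
CYL=[(.0,.04,.034),(.028,.062,.060),(.062,.072,.066),(.072,.104,.027),(.104,.112,.021),(.112,.124,.010)]
def base(p,h): # corners of base relative to root: offset p[4] along x
    c=np.array([[-.075,-.065,0],[-.075,.065,0],[.075,.065,0],[.075,-.065,0]])+[p[4],0,0]
    return R.from_euler("z",p[3]).apply(c)+[p[0],p[1],h]
E
cat > fit.py <<'E'
from h import *
from scipy.optimize import least_squares
obs=[("scene",lambda p:pt(p,[[0,0,.123]]),(378.2,175.0)),("scene",lambda p:pt(p,[[0,0,.067]]),(383.2,190.6)),
 ("top",lambda p:pt(p,[[0,0,.072]]),(234.9,199.2)),
 ("top",lambda p:base(p,.01)[:2],[(265.5,223.3),(224.2,231.8)]),("top",lambda p:base(p,.01)[2:3],(219,185.5))]
def res(p): return np.r_[np.concatenate([(proj(n,f(p))-np.atleast_2d(u)).ravel() for n,f,u in obs]),(p[2]-.075)/.004]
best=min((least_squares(res,[.55,.28,.075,y,0]) for y in(-.3,0,.3)),key=lambda s:s.cost)
np.save("p.npy",best.x); print(best.x.round(4),best.fun.round(1))
def overlay(p,ims,name):
    o=[]
    for n,(x0,y0) in(("scene",(345,165)),("top",(200,165))):
        a=cv2.resize(ims[n][y0:y0+80,x0:x0+80],None,fx=5,fy=5,interpolation=cv2.INTER_NEAREST)
        def dr(P,c): cv2.polylines(a,[(((proj(n,P)-[x0,y0]+.5)*5)).astype(int)],True,c,1)
        for z0,z1,d in CYL:
            h=cv2.convexHull(proj(n,np.r_[ring(p,z0,d),ring(p,z1,d)]).astype(np.float32))[:,0]
            cv2.polylines(a,[((h-[x0,y0]+.5)*5).astype(int)],True,(0,0,255),1)
        dr(base(p,.01),(0,255,0)); o.append(a)
    cv2.imwrite(name,np.hstack(o))
overlay(best.x,{n:cv2.imread(f"pics/{n}0.png") for n in("scene","top")},"pics/ov0.png")
E
python3 fit.py
```

```text
[ 0.5789  0.2501  0.0733  0.123  -0.0347] [ 0.2  0.3 -0.8 -0.7  0.1 -0.5  0.2  0.7  0.2 -0.4 -1.  -0.3 -0.4]
```

View pics/ov0.png

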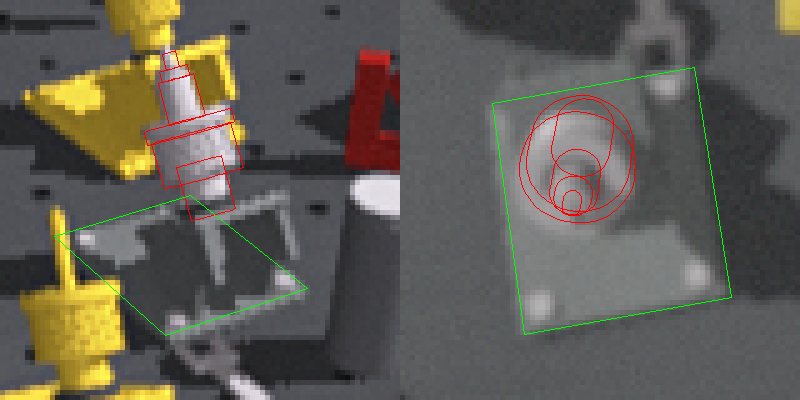

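```bash
cat > ov.py <<'E'
from h import *
def ov(p,name,ims,wins=(("scene",(362,170)),("top",(215,180))),cyl=CYL,W=40,k=10):
    o=[]
    for n,(x0,y0) in wins:
        a=cv2.resize(ims[n][y0:y0+W,x0:x0+W],None,fx=k,fy=k,interpolation=cv2.INTER_CUBIC)
        a=cv2.convertScaleAbs(a,alpha=1.3)
        for z0,z1,d in cyl:
            h=cv2.convexHull(proj(n,np.r_[ring(p,z0,d),ring(p,z1,d)]).astype(np.float32))[:,0]
            cv2.polylines(a,[((h-[x0,y0]+.5)*k).astype(int)],True,(0,0,255),1)
        o.append(a)
    cv2.imwrite(name,np.hstack(o))
if __name__=="__main__":
    import sys
    ov(np.load("p.npy"),sys.argv[1],{n:cv2.imread(f"pics/{n}0.png") for n in("scene","top")})
E
python3 ov.py pics/ov1.png
```

```text
(no output)
```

View pics/ov1.png

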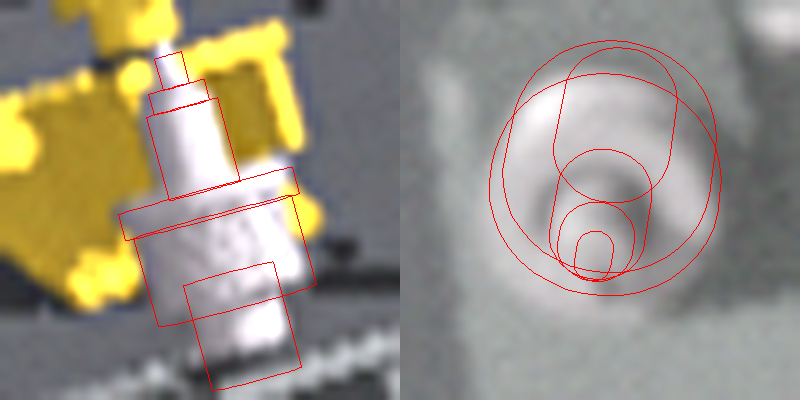

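```bash
cat > fit2.py <<'E'
from h import *
from scipy.optimize import minimize
g={}
for n in("scene","top"):
    im=cv2.GaussianBlur(cv2.imread(f"pics/{n}0.png"),(0,0),.8).astype(np.float32)
    gx,gy=cv2.Sobel(im,cv2.CV_32F,1,0),cv2.Sobel(im,cv2.CV_32F,0,1)
    k=np.abs(gx)+np.abs(gy); i=k.argmax(2)[...,None]
    g[n]=[np.take_along_axis(v,i,2)[...,0] for v in(gx,gy)]
def score(n,poly):
    poly=np.asarray(poly,float); q=np.roll(poly,-1,0); L=np.linalg.norm(q-poly,axis=1); s=w=0
    t=np.linspace(0,1,8,endpoint=False)[:,None,None]
    P=(poly+(q-poly)*t).reshape(-1,2).astype(np.float32); nr=np.c_[(q-poly)[:,1],-(q-poly)[:,0]]/np.maximum(L,1e-6)[:,None]
    G=[cv2.remap(v,P[:,0].copy(),P[:,1].copy(),cv2.INTER_LINEAR)[:,0].reshape(8,-1) for v in g[n]]
    d=np.abs(G[0]*nr[:,0]+G[1]*nr[:,1]); return (np.minimum(d,200)*L).sum()/8/L.sum()
def hull(p,n,a,b,d): return cv2.convexHull(proj(n,np.r_[ring(p,a,d,80),ring(p,b,d,80)]).astype(np.float32))[:,0]
def cost(p):
    s=sum(w*score("scene",hull(p,"scene",*c)) for c,w in zip(CYL[1:],(1,1,1,.3,.5)))
    s+=1.5*score("top",proj("top",ring(p,.072,.066,80)))+1.5*score("top",proj("top",base(p,.01)))+.5*score("top",hull(p,"top",*CYL[3]))
    return -s/100+((p[2]-.075)/.006)**2*.3
p0=np.load("p.npy"); rng=np.random.default_rng(0); rs=[]
for i in range(25):
    x0=p0+rng.normal(size=5)*[.004,.004,.002,.02,.004]
    r=minimize(cost,x0,method="Nelder-Mead",options=dict(initial_simplex=np.r_[[x0],x0+np.diag([.004,.004,.003,.03,.005])],maxiter=600)); rs.append((r.fun,r.x))
rs.sort(key=lambda r:r[0])
for f,x in rs[:6]: print(round(f,3),x.round(4))
np.save("p.npy",rs[0][1])
E
python3 fit2.py && python3 ov.py pics/ov2.png
```

```text
Traceback (most recent call last):
  File "fit2.py", line 23, in <module>
    r=minimize(cost,x0,method="Nelder-Mead",options=dict(initial_simplex=np.r_[[x0],x0+np.diag([.004,.004,.003,.03,.005])],maxiter=600)); rs.append((r.fun,r.x))
  File "fit2.py", line 17, in cost
    s=sum(w*score("scene",hull(p,"scene",*c)) for c,w in zip(CYL[1:],(1,1,1,.3,.5)))
  File "fit2.py", line 17, in <genexpr>
    s=sum(w*score("scene",hull(p,"scene",*c)) for c,w in zip(CYL[1:],(1,1,1,.3,.5)))
                          ~~~~^^^^^^^^^^^^^^
  File "fit2.py", line 15, in hull
    def hull(p,n,a,b,d): return cv2.convexHull(proj(n,np.r_[ring(p,a,d,80),ring(p,b,d,80)]).astype(np.float32))[:,0]
                                               ~~~~^^^^^^^^^^^^^^^^^^^^^^^^^^^^^^^^^^^^^^^^
  File "h.py", line 5, in proj
    c=vision.get_calibration(n); f=200/np.tan(np.radians(c["vfov"])/2)
ValueError: time passes only in moves, steps and waits
```

Too many calibration calls; I'll cache them.

```bash
sed -i 's/vision.get_calibration(n)/CAL[n]/; s/^def proj/CAL={n:vision.get_calibration(n) for n in("scene","top")}\ndef proj/' h.py
timeout 500 python3 fit2.py && python3 ov.py pics/ov2.png
```

```text
-7.16 [ 0.5721  0.2523  0.0743  0.1329 -0.0255]
-7.159 [ 0.5724  0.2523  0.0745  0.1325 -0.0257]
-7.159 [ 0.5724  0.2524  0.0745  0.1346 -0.0258]
-7.158 [ 0.5723  0.2522  0.0744  0.1305 -0.0257]
-7.158 [ 0.5722  0.2524  0.0744  0.1345 -0.0257]
-7.158 [ 0.5721  0.2522  0.0743  0.1305 -0.0253]
```

View pics/ov2.png

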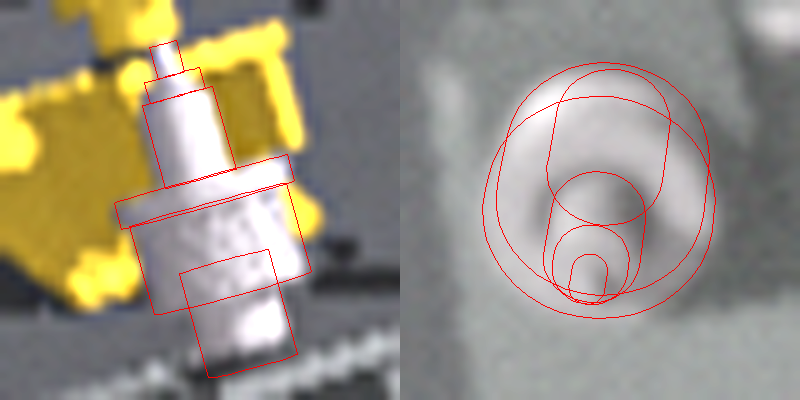

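The overlay now matches the image: nipple, rim and barrel in scene, ring in top, to within about 1 px. I'll work out the approach next.

```bash
cat > plan.py <<'E'
from h import *
from workcell import monitor
P=np.array([.5723,.2515,.0745,.1325]); r,o=frame(P); a=r.apply([0,0,1]); yc=r.apply([0,1,0])
RT=R.from_matrix(np.c_[np.cross(yc,-a),yc,-a])      # wanted tool orientation on the coupling
def state():
    s=monitor.observe(); Rt=R.from_rotvec(s["ee_rot"]); p=s["eef_pos"]
    print("t",s["time_s"],"tcp",p.round(4),"w",round(s["width"],4),"gf",round(s["gripper_force"],1),"F",s["contact_force"].round(1),"q",s["joint_positions"].round(2))
    d=r.inv().apply(p-o); print("in coupler (mm)",(d*1000).round(1),"F axial",round(s["contact_force"]@a,1))
    return s,Rt,p
def turn(Rt,goal): return np.degrees((Rt.inv()*goal).as_rotvec())/5
def shift(Rt,p,g): return Rt.inv().apply(np.asarray(g)-p)/.06
E
python3 - <<'E'
from plan import *
s,Rt,p=state()
print("turn units",turn(Rt,RT).round(3))
print("pre",o+.2*a)
print("shift in final frame to pre (from z+.1)",shift(RT,p+[0,0,.1],o+.2*a).round(3))
for n,u in dict(yel=(215,278),pink=(328,257),square=(160,233),can=(208,152)).items(): print(n,ray("top",u,.06).round(3))
E
```

```text
t 0.7 tcp [0.1802 0.546  0.2313] w 0.0853 gf 0.0 F [0.5 0.4 0.5] q [ 1.1   0.21  1.54  0.    1.39 -0.15]
in coupler (mm) [-196.5  343.7  329.1] F axial 0.1
turn units [-1.579 -6.879 -5.009]
pre [0.45859023 0.23634466 0.23833041]
shift in final frame to pre (from z+.1) [-2.319 -5.729  3.516]
yel [0.318 0.321 0.06 ]
pink [ 0.361 -0.015  0.06 ]
square [0.461 0.485 0.06 ]
can [0.707 0.339 0.06 ]
```

servo_tool --deltas '[[[0,0,0],[0,0,-0.84],-1],[[0,0,0],[0,0,-0.84],-1],[[-0.158,-0.688,-0.501],[0,0,0],-1],[[-0.158,-0.688,-0.501],[0,0,0],-1],[[-0.158,-0.688,-0.501],[0,0,0],-1],[[-0.158,-0.688,-0.501],[0,0,0],-1],[[-0.158,-0.688,-0.501],[0,0,0],-1],[[-0.158,-0.688,-0.501],[0,0,0],-1],[[-0.158,-0.688,-0.501],[0,0,0],-1],[[-0.158,-0.688,-0.501],[0,0,0],-1],[[-0.158,-0.688,-0.501],[0,0,0],-1],[[-0.158,-0.688,-0.501],[0,0,0],-1],[[0,0,0],[0,0,0],-1]]'

```text
time_s: 2.33
eef_pos: [0.1793, 0.5455, 0.3312]
ee_rot: [-0.17, 2.527, 0.051]
contact_force: [0.1, -0.5, -0.5]
width: 0.0855
gripper_force: 0.0
```

servo_tool --deltas '[[[0,0,0],[-0.193,-0.477,0.2],-1],[[0,0,0],[-0.193,-0.477,0.2],-1],[[0,0,0],[-0.193,-0.477,0.2],-1],[[0,0,0],[-0.193,-0.477,0.2],-1],[[0,0,0],[-0.193,-0.477,0.2],-1],[[0,0,0],[-0.193,-0.477,0.2],-1],[[0,0,0],[-0.193,-0.477,0.2],-1],[[0,0,0],[-0.193,-0.477,0.2],-1],[[0,0,0],[-0.193,-0.477,0.2],-1],[[0,0,0],[-0.193,-0.477,0.2],-1],[[0,0,0],[-0.193,-0.477,0.2],-1],[[0,0,0],[-0.193,-0.477,0.2],-1],[[0,0,0],[0,0,0],-1]]'

```text
time_s: 3.95
eef_pos: [0.4217, 0.2294, 0.2944]
ee_rot: [-0.16, 2.526, 0.052]
contact_force: [0.2, 0.0, 0.8]
width: 0.0854
gripper_force: 0.0
```

```bash
python3 - <<'E'
from plan import *
s,Rt,p=state()
print("turn",turn(Rt,RT).round(3),"shift to .15",shift(Rt,p,o+.15*a).round(3))
E
```

```text
t 3.95 tcp [0.4217 0.2294 0.2944] w 0.0854 gf 0.0 F [0.2 0.  0.8] q [ 0.43 -0.41  2.09 -0.22  0.89 -1.18]
in coupler (mm) [  1.5  -2.  267.4] F axial 0.6
turn [-0.029  0.005 -0.06 ] shift to .15 [0.025 0.038 1.957]
```

servo_tool --deltas '[[[-0.029,0,-0.06],[0.025,0.038,0.5],-1],[[0,0,0],[0,0,0.5],-1],[[0,0,0],[0,0,0.5],-1],[[0,0,0],[0,0,0.46],-1],[[0,0,0],[0,0,0.3],-1],[[0,0,0],[0,0,0.3],-1],[[0,0,0],[0,0,0.2],0],[[0,0,0],[0,0,0.1],0],[[0,0,0],[0,0,0],0],[[0,0,0],[0,0,0],0],[[0,0,0],[0,0,0],0]]'

```text
time_s: 5.32
eef_pos: [0.5165, 0.2472, 0.1531]
ee_rot: [-0.175, 2.524, 0.055]
contact_force: [0.1, -0.5, -0.2]
width: 0.043
gripper_force: 0.0
```

```bash
python3 - <<'E'
from plan import *
s,Rt,p=state()
print("turn",turn(Rt,RT).round(3),"shift to .072",shift(Rt,p,o+.072*a).round(3))
im={n:vision.camera(n)[:,:,::-1].copy() for n in("scene","top")}
o2=[cv2.resize(im[n][y:y+60,x:x+60],(400,400),interpolation=cv2.INTER_CUBIC) for n,x,y in(("scene",352,160),("top",205,170))]
cv2.imwrite("pics/near.png",np.hstack(o2))
E
```

```text
t 5.325 tcp [0.5165 0.2472 0.1531] w 0.043 gf 0.0 F [ 0.1 -0.5 -0.2] q [ 0.37  0.01  2.07 -0.29  0.48 -1.12]
in coupler (mm) [-0.7  3.1 96.5] F axial -0.2
turn [0.034 0.014 0.06 ] shift to .072 [-0.011 -0.053  0.408]
```

View pics/near.png

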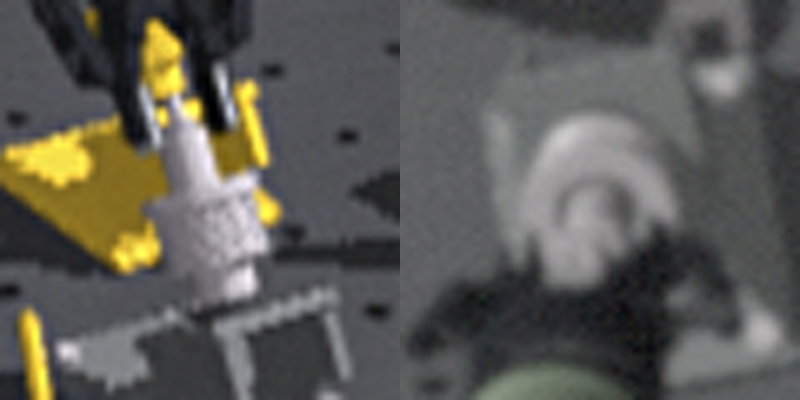

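The fingers straddle the stem nearly symmetrically in both views: finger inner edges at crop (160,140) and (208,125), stem mid ≈(189,130). Advancing to contact.

servo_tool --deltas '[[[0,0,0],[0,0,0.15],0],[[0,0,0],[0,0,0.1],0],[[0,0,0],[0,0,0.05],0],[[0,0,0],[0,0,0],0]]'

```text
time_s: 5.92
eef_pos: [0.5265, 0.2483, 0.137]
ee_rot: [-0.175, 2.526, 0.054]
contact_force: [-0.1, -1.4, -0.5]
width: 0.0429
gripper_force: 0.0
```

servo_tool --deltas '[[[0,0,0],[0,0,0.1],0],[[0,0,0],[0,0,0],0],[[0,0,0],[0,0,0],0]]'

```text
time_s: 6.3
eef_pos: [0.5299, 0.2489, 0.1327]
ee_rot: [-0.175, 2.526, 0.054]
contact_force: [-0.4, 0.1, -0.2]
width: 0.0425
gripper_force: 0.0
```

servo_tool --deltas '[[[0,0,0],[0,0,0.08],0],[[0,0,0],[0,0,0],0],[[0,0,0],[0,0,0],0]]'

```text
time_s: 6.68
eef_pos: [0.5327, 0.2494, 0.129]
ee_rot: [-0.175, 2.525, 0.054]
contact_force: [-3.5, -0.4, 4.0]
width: 0.0427
gripper_force: 2.6
```

```bash
python3 -c "
from plan import *
state()"
```

```text
t 6.675 tcp [0.5327 0.2494 0.129 ] w 0.0427 gf 2.6 F [-3.5 -0.4  4. ] q [ 0.36  0.09  2.05 -0.31  0.42 -1.1 ]
in coupler (mm) [-1.1  3.2 67.3] F axial 5.3
```

servo_tool --deltas '[[[0,0,0],[0,0,0],0.2],[[0,0,0],[0,0,0],0.2],[[0,0,0],[0,0,0.08],0.2],[[0,0,0],[0,0,0],0.2],[[0,0,0],[0,0,0],0.2]]'

```text
time_s: 7.3
eef_pos: [0.5357, 0.2503, 0.1254]
ee_rot: [-0.176, 2.524, 0.055]
contact_force: [-4.2, 2.8, 6.1]
width: 0.0343
gripper_force: 3.6
```

```bash
python3 -c "
from plan import *
state()"
```

```text
t 7.3 tcp [0.5357 0.2503 0.1254] w 0.0343 gf 3.6 F [-4.2  2.8  6.1] q [ 0.36  0.1   2.05 -0.32  0.41 -1.1 ]
in coupler (mm) [-0.6  3.6 62.6] F axial 7.2
```

servo_tool --deltas '[[[0,0,0],[0,0.02,0.05],0.2],[[0,0,0],[0,0,0.05],0.2],[[0,0,0],[0,0,0.03],0.2],[[0,0,0],[0,0,0],0.2],[[0,0,0],[0,0,0],0.2]]'

```text
time_s: 7.92
eef_pos: [0.5401, 0.2511, 0.1191]
ee_rot: [-0.175, 2.525, 0.053]
contact_force: [-6.0, -2.6, 8.0]
width: 0.0341
gripper_force: 4.9
```

```bash
python3 -c "
from plan import *
state()"
```

```text
t 7.925 tcp [0.5401 0.2511 0.1191] w 0.0341 gf 4.9 F [-6.  -2.6  8. ] q [ 0.36  0.12  2.04 -0.33  0.4  -1.08]
in coupler (mm) [-0.6  3.9 54.9] F axial 10.1
```

servo_tool --deltas '[[[0,0,0],[0,0,0.035],0.2],[[0,0,0],[0,0,0],1],[[0,0,0],[0,0,0],1],[[0,0,0],[0,0,0],1],[[0,0,0],[0,0,0],1]]'

```text
time_s: 8.55
eef_pos: [0.541, 0.2496, 0.1193]
ee_rot: [-0.175, 2.525, 0.049]
contact_force: [-21.9, -14.6, 29.6]
width: 0.0263
gripper_force: 84.9
```

```bash
python3 -c "
from plan import *
state()"
```

```text
t 8.55 tcp [0.541  0.2496 0.1193] w 0.0263 gf 84.9 F [-21.9 -14.6  29.6] q [ 0.36  0.12  2.04 -0.34  0.4  -1.08]
in coupler (mm) [ 0.1  2.2 54.6] F axial 37.8
```

servo_tool --deltas '[[[0,0,0],[0,0,0],0.2],[[0,0,0],[0,-0.04,0],0.2],[[0,0,0],[0,0,0],0.2],[[0,0,0],[0,0,0],0.2]]'

```text
time_s: 9.05
eef_pos: [0.5415, 0.2494, 0.1191]
ee_rot: [-0.176, 2.523, 0.054]
contact_force: [-17.7, -2.9, 22.1]
width: 0.0343
gripper_force: 13.6
```

```bash
python3 -c "
from plan import *
state()"
```

```text
t 9.05 tcp [0.5415 0.2494 0.1191] w 0.0343 gf 13.6 F [-17.7  -2.9  22.1] q [ 0.35  0.12  2.04 -0.33  0.39 -1.09]
in coupler (mm) [ 0.3  2.  54.2] F axial 28.4
```

servo_tool --deltas '[[[0,0,0],[0,0,0.02],0.2],[[0,0,0],[0,0,0],0.2],[[0,0,0],[0,0,0],0.2]]'

```text
time_s: 9.43
eef_pos: [0.5416, 0.2495, 0.119]
ee_rot: [-0.176, 2.523, 0.053]
contact_force: [-28.9, -6.0, 32.6]
width: 0.0341
gripper_force: 21.5
```

```bash
python3 -c "
from plan import *
state()"
```

```text
t 9.425 tcp [0.5416 0.2495 0.119 ] w 0.0341 gf 21.5 F [-28.9  -6.   32.6] q [ 0.35  0.12  2.04 -0.33  0.4  -1.09]
in coupler (mm) [ 0.4  2.1 54. ] F axial 43.6
```

servo_tool --deltas '[[[0,0,0],[0,0,-0.03],0.2],[[0,0,0],[0,0,0],1],[[0,0,0],[0,0,0],1],[[0,0,0],[0,0,0],1],[[0,0,0],[0,0,0],1]]'

```text
time_s: 10.05
eef_pos: [0.5415, 0.2495, 0.1199]
ee_rot: [-0.175, 2.522, 0.055]
contact_force: [-16.1, -3.1, 21.7]
width: 0.0265
gripper_force: 73.1
```

```bash
python3 -c "
from plan import *
s,Rt,p=state()
print(r.inv().apply(s['contact_force']).round(1))"
```

```text
t 10.05 tcp [0.5415 0.2495 0.1199] w 0.0265 gf 73.1 F [-16.1  -3.1  21.7] q [ 0.35  0.12  2.04 -0.32  0.4  -1.09]
in coupler (mm) [ 0.8  2.1 54.8] F axial 27.1
[-1.  -1.  27.1]
```

Centred and gripped with the sleeve fully back. Draw slowly.

servo_tool --deltas '[[[0,0,0],[0,0,-0.05],1],[[0,0,0],[0,0,-0.05],1],[[0,0,0],[0,0,-0.05],1],[[0,0,0],[0,0,-0.05],1],[[0,0,0],[0,0,0],1]]'

```text
time_s: 10.68
eef_pos: [0.5354, 0.2485, 0.1286]
ee_rot: [-0.175, 2.522, 0.055]
contact_force: [-0.8, -0.5, 4.8]
width: 0.0263
gripper_force: 62.1
```

```bash
python3 -c "
from plan import *
s,Rt,p=state()
print(r.inv().apply(s['contact_force']).round(1), turn(Rt,RT))"
```

```text
t 10.675 tcp [0.5354 0.2485 0.1286] w 0.0263 gf 62.1 F [-0.8 -0.5  4.8] q [ 0.35  0.09  2.05 -0.31  0.42 -1.11]
in coupler (mm) [ 0.8  1.9 65.5] F axial 4.4
[ 2.  -0.3  4.4] [0.0343442 0.0386412 0.058464 ]
```

servo_tool --deltas '[[[0,0,0],[0,0,-0.1],1],[[0,0,0],[0,0,-0.1],1],[[0,0,0],[0,0,-0.15],1],[[0,0,0],[0,0,-0.15],1],[[0,0,0],[0,0,-0.15],1],[[0,0,0],[0,0,0],1]]'

```text
time_s: 11.42
eef_pos: [0.5125, 0.2448, 0.16]
ee_rot: [-0.176, 2.524, 0.053]
contact_force: [3.0, -2.0, 3.9]
width: 0.0262
gripper_force: 60.0
```

```bash
python3 -c "
from plan import *
s,Rt,p=state()
print(r.inv().apply(s['contact_force']).round(1))"
```

```text
t 11.425 tcp [0.5125 0.2448 0.16  ] w 0.0262 gf 60.0 F [ 3.  -2.   3.9] q [ 0.37 -0.01  2.08 -0.28  0.49 -1.13]
in coupler (mm) [ -0.3   1.3 104.5] F axial 1.6
[ 4.5 -2.3  1.6]
```

servo_tool --deltas '[[[0,0,0],[0,0,-0.15],1],[[0,0,0],[0,0,-0.15],1],[[0,0,0],[0,0,-0.15],1],[[0,0,0],[0,0,-0.15],1],[[0,0,0],[0,0,-0.2],1],[[0,0,0],[0,0,-0.3],1],[[0,0,0],[0,0,-0.3],1],[[0,0,0],[0,0,0],1]]'

```text
time_s: 12.42
eef_pos: [0.4632, 0.2388, 0.228]
ee_rot: [-0.176, 2.526, 0.055]
contact_force: [0.4, 0.1, -1.9]
width: 0.0259
gripper_force: 60.0
```

```bash
python3 - <<'E'
from plan import *
s,Rt,p=state()
print(r.inv().apply(s['contact_force']).round(1))
im={n:vision.camera(n)[:,:,::-1].copy() for n in("scene","top")}
x,y=proj("scene",p)[0].astype(int)
o2=[cv2.resize(im[n][y:y+100,x:x+100],(400,400),interpolation=cv2.INTER_CUBIC) for n,x,y in(("scene",335,130),("top",350,145))]
cv2.imwrite("pics/drawn.png",np.hstack(o2))
# placing: keep yaw of tool y as level y; tool down
RD=R.from_matrix(np.c_[np.cross(yc,[0,0,-1]),yc,[0,0,-1]])
print("turn to down",turn(Rt,RD).round(3)); g=np.array([.554,-.319,.12])
print("shift after turn to z.12",shift(RD,p,g).round(3))
for d in vision.silhouettes("top","tray_half")[:2]:
    q=cv2.minAreaRect(np.argwhere(d["region"])[:,::-1].astype(np.float32)); print(d["p"],q)
E
```

```text
t 12.425 tcp [0.4632 0.2388 0.228 ] w 0.0259 gf 60.0 F [ 0.4  0.1 -1.9] q [ 0.4  -0.23  2.1  -0.24  0.69 -1.17]
in coupler (mm) [ -1.9   1.8 188.7] F axial -1.8
[-0.7  0.  -1.8]
turn to down [0.015 6.998 0.074]
shift after turn to z.12 [-0.272 -9.415  1.799]
0.72 ((397.0, 193.0), (58.0, 86.0), 90.0)
0.4 ((234.0, 200.5), (23.0, 22.0), 90.0)
```

View pics/drawn.png

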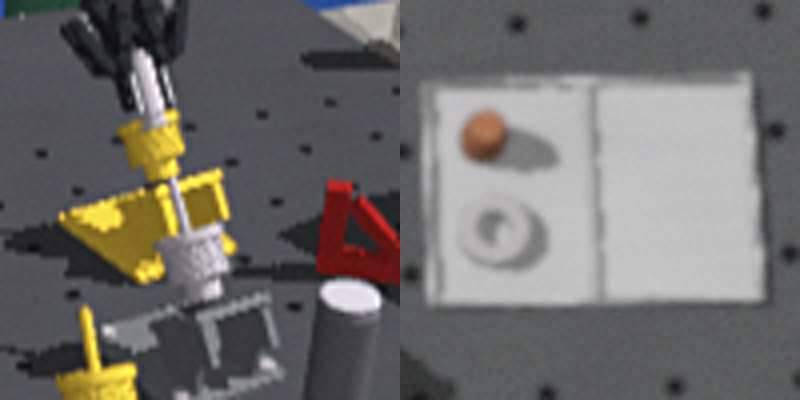

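The nipple is held clear of the lance at crop (150,90), the sleeve is forward again at (195,255), and the empty half is centred at top pixel (420,192.5). Turn upright and carry over.

servo_tool --deltas '[[[0,0.5,0],[0,0,0],1],[[0,0.85,0.02],[0,0,0],1],[[0,0.85,0.02],[0,0,0],1],[[0,0.85,0.02],[0,0,0],1],[[0,0.85,0],[0,0,0],1],[[0,0.85,0],[0,0,0],1],[[0,0.85,0],[0,0,0],1],[[0,0.85,0],[0,0,0],1],[[0,0.55,0],[0,0,0],1],[[0,0,0],[0,0,0],1]]'

```text
time_s: 13.82
eef_pos: [0.4649, 0.2384, 0.2265]
ee_rot: [0.209, -3.133, -0.001]
contact_force: [-0.1, 0.4, -2.3]
width: 0.026
gripper_force: 60.0
```

servo_tool --deltas '[[[0,0,0],[0,-0.35,-0.2],1],[[0,0,0],[-0.02,-0.65,-0.2],1],[[0,0,0],[-0.02,-0.7,0],1],[[0,0,0],[-0.02,-0.7,0],1],[[0,0,0],[-0.02,-0.7,0],1],[[0,0,0],[-0.02,-0.7,0],1],[[0,0,0],[-0.02,-0.7,0],1],[[0,0,0],[-0.02,-0.7,0],1],[[0,0,0],[-0.02,-0.7,0],1],[[0,0,0],[-0.02,-0.7,0],1],[[0,0,0],[-0.02,-0.7,0],1],[[0,0,0],[-0.02,-0.7,0],1],[[0,0,0],[-0.02,-0.65,0],1],[[0,0,0],[-0.02,-0.5,0],1],[[0,0,0],[-0.01,-0.3,0],1],[[0,0,0],[0,0,0],1],[[0,0,0],[0,0,0],1]]'

```text
time_s: 15.95
eef_pos: [0.5557, -0.3199, 0.2508]
ee_rot: [0.211, -3.134, -0.004]
contact_force: [-0.3, 0.2, -1.8]
width: 0.0261
gripper_force: 60.1
```

```bash
python3 - <<'E'
from plan import *
s,Rt,p=state()
z=Rt.apply([0,0,1]); RD=R.align_vectors([[0,0,-1]],[z])[0]*Rt
print("turn to down",turn(Rt,RD).round(3)); g=np.array([.554,-.319,.05])
print("shift to z.05",shift(RD,p,g).round(3))
E
```

```text
t 15.95 tcp [ 0.5557 -0.3199  0.2508] w 0.0261 gf 60.1 F [-0.3  0.2 -1.8] q [-0.66  0.33  1.34  0.    1.47 -2.36]
in coupler (mm) [  25.8 -564.2  197.1] F axial -1.3
turn to down [ 0.029 -0.003 -0.   ]
shift to z.05 [0.026 0.018 3.346]
```

servo_tool --deltas '[[[0.029,0,0],[0.01,0.01,0.3],1],[[0,0,0],[0,0,0.5],1],[[0,0,0],[0,0,0.6],1],[[0,0,0],[0,0,0.6],1],[[0,0,0],[0,0,0.6],1],[[0,0,0],[0,0,0.5],1],[[0,0,0],[0,0,0.3],1],[[0,0,0],[0,0,0.15],1],[[0,0,0],[0,0,0],1],[[0,0,0],[0,0,0],1]]'

```text
time_s: 17.2
eef_pos: [0.5562, -0.3216, 0.0396]
ee_rot: [-0.21, 3.132, -0.005]
contact_force: [-0.2, -0.1, -1.6]
width: 0.0261
gripper_force: 60.1
```

```bash
python3 - <<'E'
from plan import *
s,Rt,p=state()
im={n:vision.camera(n)[:,:,::-1].copy() for n in("scene","top")}
x,y=proj("scene",p)[0].astype(int)
cv2.imwrite("pics/place.png",cv2.resize(im["scene"][y-45:y+35,x-40:x+40],(560,560),interpolation=cv2.INTER_CUBIC)); print(x,y)
E
```

```text
t 17.2 tcp [ 0.5562 -0.3216  0.0396] w 0.0261 gf 60.1 F [-0.2 -0.1 -1.6] q [-0.66  0.55  1.51 -0.    1.08 -2.36]
in coupler (mm) [ -95.1 -565.9   24. ] F axial -1.2
232 244
```

View pics/place.png

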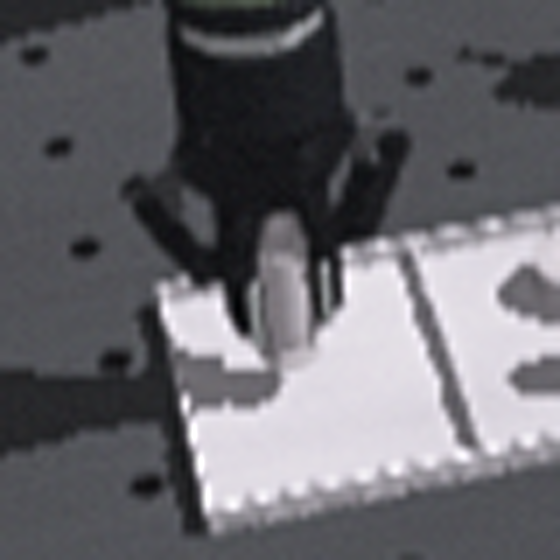

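The nipple is held upright in the empty half, foot at crop (295,360), above the floor. Lowering gently.

servo_tool --deltas '[[[0,0,0],[0,0,0.12],1],[[0,0,0],[0,0,0.1],1],[[0,0,0],[0,0,0.05],1],[[0,0,0],[0,0,0],1],[[0,0,0],[0,0,0],1]]'

```text
time_s: 17.92
eef_pos: [0.5553, -0.3209, 0.0219]
ee_rot: [-0.21, 3.134, -0.002]
contact_force: [-0.0, -0.6, -1.5]
width: 0.0263
gripper_force: 60.1
```

servo_tool --deltas '[[[0,0,0],[0,0,0.04],1],[[0,0,0],[0,0,0],1],[[0,0,0],[0,0,0],1]]'

```text
time_s: 18.3
eef_pos: [0.5552, -0.3209, 0.0195]
ee_rot: [-0.21, 3.134, -0.002]
contact_force: [0.0, 0.5, -1.7]
width: 0.0264
gripper_force: 60.1
```

servo_tool --deltas '[[[0,0,0],[0,0,0.025],1],[[0,0,0],[0,0,0],1],[[0,0,0],[0,0,0],1]]'

```text
time_s: 18.68
eef_pos: [0.5552, -0.3209, 0.018]
ee_rot: [-0.21, 3.134, -0.002]
contact_force: [-0.7, -0.1, -1.4]
width: 0.0261
gripper_force: 60.1
```

servo_tool --deltas '[[[0,0,0],[0,0,0.018],1],[[0,0,0],[0,0,0],1],[[0,0,0],[0,0,0],1]]'

```text
time_s: 19.05
eef_pos: [0.5552, -0.3209, 0.0169]
ee_rot: [-0.21, 3.134, -0.002]
contact_force: [-0.0, 0.6, -2.6]
width: 0.0259
gripper_force: 60.1
```

servo_tool --deltas '[[[0,0,0],[0,0,0.018],1],[[0,0,0],[0,0,0],1],[[0,0,0],[0,0,0],1]]'

```text
time_s: 19.42
eef_pos: [0.5553, -0.3209, 0.0167]
ee_rot: [-0.21, 3.134, -0.002]
contact_force: [-2.7, 1.6, 5.5]
width: 0.0265
gripper_force: 60.8
```

servo_tool --deltas '[[[0,0,0],[0,0,0],0.34],[[0,0,0],[0,0,0],0.25],[[0,0,0],[0,0,0],0.1],[[0,0,0],[0,0,0],-0.1],[[0,0,0],[0,0,0],-0.2],[[0,0,0],[0,0,0],-0.2],[[0,0,0],[0,0,-0.1],-0.2],[[0,0,0],[0,0,-0.3],-0.2],[[0,0,0],[0,0,-0.5],-0.2],[[0,0,0],[0,0,-0.6],-0.2],[[0,0,0],[0,0,-0.7],-0.2],[[0,0,0],[-0.5,0,-0.5],-0.2],[[0,0,0],[-0.7,0,0],-0.2],[[0,0,0],[-0.7,0,0],-0.2],[[0,0,0],[-0.5,0,0],-0.2],[[0,0,0],[0,0,0],-0.2]]'

```text
time_s: 21.42
eef_pos: [0.6998, -0.3006, 0.1789]
ee_rot: [-0.213, 3.132, -0.003]
contact_force: [-0.2, 0.5, 0.3]
width: 0.0515
gripper_force: 0.0
```

```bash
python3 - <<'E'
from plan import *
state()
im={n:vision.camera(n)[:,:,::-1].copy() for n in("scene","top")}
x,y=232,244
a=cv2.resize(im["scene"][y-45:y+35,x-40:x+40],(400,400),interpolation=cv2.INTER_CUBIC)
b=cv2.resize(im["scene"][150:250,340:440],(400,400),interpolation=cv2.INTER_CUBIC)
cv2.imwrite("pics/done.png",np.hstack([a,b]))
E
```

```text
t 21.425 tcp [ 0.6998 -0.3006  0.1789] w 0.0515 gf 0.0 F [-0.2  0.5  0.3] q [-0.52  0.64  1.05 -0.    1.45 -2.23]
in coupler (mm) [ 103.6 -564.1   54.9] F axial 0.3
```

View pics/done.png

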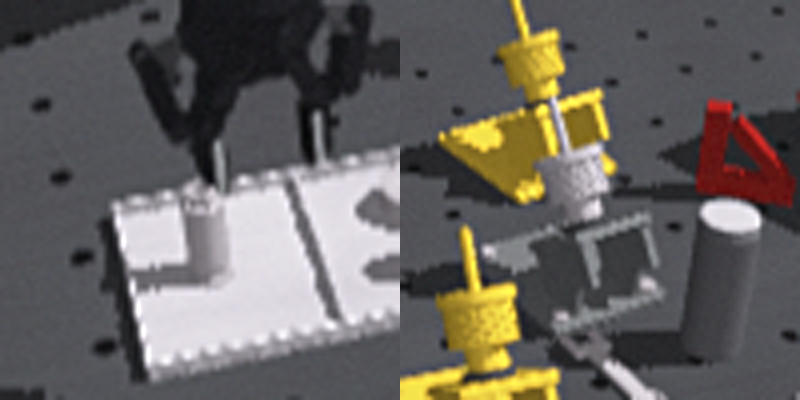

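The nipple stands upright on its flange in the empty half, at left crop (207,240). The sleeve is forward with a bare lance at right crop (575,165), and the gripper is clear.

```bash
python3 -c "
from workcell import sign_off
print(sign_off())"
```

```text
the job is handed in; nothing more can be done
None
```

The job is handed in: the nipple is off the lance and standing upright on its flange in the empty half of the tray, the sleeve looks fully forward again, the gripper touches nothing, and it took about 21 s of the 45 s.

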